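Load the hand spin dryer with washed porcelain and spin it

TASK

Put the washed porcelain boat, crucible and funnel from the drip tray into the open drum of the spin dryer, letting go of each at about the level of the drum's mouth so that none falls from higher up. Once all three are in, turn the crank two full turns clockwise (seen from above) to spin them, then let go. Do not turn the crank before that, and leave the bottle, beaker and dish on the tray and all other things standing where they are.

Things in the scene. Friction and masses are not known exactly. Their poses are not given: they have to be found in the camera images.
- boat_mid (a point): Combustion boat: narrow open white porcelain trough, 110 long (x) x 34 wide (y) x 28 high, walls 5, lying flat on the drip tray. Point: its centre, 14 above its underside.
- crucible_mid (a point): Crucible: open white porcelain cup, rim diameter 60, height 70, wall 4, tapering slightly to the foot, standing upright on the tray. Point: on its axis, 35 above its underside; z up through the mouth.
- funnel_mid (a point): Funnel: white porcelain, standing mouth down on the tray with its stem up. Cone 70 in diameter at the bottom, 52 high; stem 18 in diameter; overall height 105. Point: on its axis, 40 above the mouth edge; z towards the stem end.
- spinner: Hand-cranked spin dryer, fixed to the bench: grey base 300 (x) x 170 (y), open aluminium drum at its +x end, crank at its -x end on a grey pillar 72 in diameter and 135 high. Origin: on the bench; drum axis at x=+70, crank axis at x=-95. Highest part: knob top, 197 above the bench.
- drum_axis (a point): Centre of the drum's round mouth, 132 above the bench, at rim level. Mouth inside diameter 192; inside depth 102 (inner floor 30 above the bench); wall 4. The drum turns with the crank, one turn for one turn.
- crank_axis (a point): Point on the crank's upright axis, 181 above the bench, the height to grip the knob.
- crank_grip (a point): Grip point of the crank's upright black knob: 26 in diameter, 46 high (top 16 above this point, crank arm's upper face 32 below it), 55 out from the crank axis. The knob spins freely on its pin, so it can be held with a fixed hand orientation while it is led round. z up.
- crank (a joint): Crank angle in rad: 0 at the start, grows clockwise seen from above; one full turn is 6.28.
- tray: Drip tray, fixed: grey, 250 (x) x 360 (y), rim 14 high, floor 4 thick. It holds the six washed pieces. Origin: on the bench under its centre.
- bottle: Bystander on the tray: capped white plastic bottle, 52 in diameter, 130 high, upright. Origin: centre of its underside.
- beaker: Bystander on the tray: open glass beaker, 60 in diameter, 85 high, upright. Origin: centre of its underside.
- dish: Bystander on the tray: shallow white porcelain dish, 74 in diameter, 36 high. Origin: centre of its underside.
- amber: Bystander on the bench, beyond the tray and dryer: amber glass bottle, 64 in diameter, 150 high. Origin: centre of its underside.
- jar: Bystander on the bench, beyond the tray and dryer: white jar with lid, 76 in diameter, 100 high. Origin: centre of its underside.
- boat: The boat itself (see point boat_mid). Origin: centre of its underside; same axes as that point.
- crucible: The crucible itself (see point crucible_mid). Origin: centre of its underside; same axes as that point.
- funnel: The funnel itself (see point funnel_mid). Origin: centre of its underside; same axes as that point.
There are look-alikes about, which are no part of the job. Leave any red look-alike of the boat alone.

How it is judged:
On the way, in this order (a step that is already met when the one before it is completed fails the run):
1. boat, crucible and funnel are all inside the drum while the crank is still within 0.6 rad of its start (horizontal distance between each of boat_mid, crucible_mid, funnel_mid and drum_axis below 0.088 m and z of each of boat_mid, crucible_mid, funnel_mid in the frame of drum_axis below 0.008 m and value of joint crank between -0.6 and 0.6 rad), for 0.2 s.
2. the crank has then been turned two full turns clockwise (at least 12.2 rad) (value of joint crank above 12.2 rad), for 0.1 s.
At the end, for the whole second after the job is handed in: Boat, crucible and funnel lie at rest inside the drum (middle of each within 88 mm of the drum's axis and no more than 8 mm above its rim level), the crank stands at 12.2 rad or more (two full turns clockwise, 0.37 rad allowed) and is still (horizontal distance between each of boat_mid, crucible_mid, funnel_mid and drum_axis below 0.088 m and z of each of boat_mid, crucible_mid, funnel_mid in the frame of drum_axis below 0.008 m and value of joint crank above 12.2 rad and velocity of joint crank between -0.1 and 0.1 rad/s and linear speed of each of boat, crucible, funnel below 0.05 m/s); the robot touches nothing.
It fails at once if the bottle, beaker or dish on the tray is moved by more than 25 mm or tipped (distance of any of bottle, beaker, dish from where it was at the start of the episode above 0.025 m or angle between any of bottle, beaker, dish's own z axis and vertical above 0.35 rad).
It fails at once if the amber bottle or the jar is moved by more than 25 mm or tipped (distance of any of amber, jar from where it was at the start of the episode above 0.025 m or angle between any of amber, jar's own z axis and vertical above 0.35 rad).
It fails at once if the boat, crucible or funnel falls from more than about 160 mm or is thrown (faster than 1.8 m/s) (linear speed of any of boat, crucible, funnel above 1.8 m/s).
It also fails if it takes over 72 s, if anything falls off the work surface, if the arm or the gripper's body presses on something with over 40 N, if the wrist force passes 120 N, or if a joint passes its speed limit or range.

ROBOT

A 6-joint arm with a two-finger parallel gripper is mounted at the origin on the work surface. World frame = base frame: x ahead of the robot, y to its left, z up, the work surface at z = 0. Lengths are in m, angles in rad, forces in N, time in s.
With the tool pointing down it reaches from about 0.425 to 0.95 m from the base axis. Payload 3.5 kg.
Tool frame: the origin (TCP) lies where the fingers leave the gripper's body, on its centre line; the fingertips stand 73 mm ahead of it and the grasp point (between the pads) lies 54 mm ahead of it; z points along the fingers, y is the line along which they close (so a half turn about z gives the same grasp; the last joint's range is limited). The gripper opens to 85 mm and grips with 20 to 120 N. Pads are 22 mm wide; open, the fingers measure 114 mm over their backs; the gripper's body (76 mm by 85 mm) begins 54 mm behind the grasp point. The pads swing forward as they close: fully open they stand 13 mm farther back than shut.
Start: joints at [1.133, 0.286, 1.577, -0, 1.279, -0.15], TCP at [0.192, 0.647, 0.304] pointing down, gripper open.
Joint ranges: [-2.77, 2.77], [-0.9, 2.22], [0.21, 2.48], [-1.53, 4.67], [0.24, 2.81], [-2.84, 2.84]. Speed limits (rad/s): [2.79, 2.79, 3.14, 3.14, 3.14, 3.14].

INTERFACE

Orientations are given as a unit quaternion [w, x, y, z].
In Python, from plant import arm gives the robot as it stands.
- The arm moves only by the tool play_rows, never from a script. Its argument "steps" is a list of rows, each an object of numbers: "x", "y", "z": the shift along the tool's x, y, z in mm; "ax", "ay", "az": the turn, a rotation vector about the tool's x, y, z in rad; "grip": the closure, from 0 (fully open) to 1 (shut). In form: [{"x": .., "y": .., "z": .., "ax": .., "ay": .., "az": .., "grip": ..}, ...]. A call has exactly 5 rows; each row is the pose to reach, as a shift and turn from the pose commanded when the call began, along the tool's axes at that moment; what a row does not reach only later rows make up. A row lasts 1/8 s, in which the tool goes at most 62.5 mm and 10.7 degrees, less where a joint would pass 70% of its speed; a pose out of reach is approached as far as the arm can. A call with a gripper value outside its range is refused whole. The fingers move at their own pace and stop on an object; the grip force is fixed at half the most. Time passes only in rows, so rows that repeat a pose let the fingers close, or fill a call up. It gives the time, the measured TCP pose, the force, the opening and the grip force at its end, in the units of the state.
- arm.state(): the state, without advancing time (a new reading comes with each control period).
- arm.camera(name): name is "side" or "top"; returns the picture (480x640x3 uint8, red, green, blue); there is no depth.
- arm.camera_params(name): a dict with "fx", "fy", "cx", "cy" (pixels), "position" and "attitude" of the camera in the world. Camera axes: x right, y down, z forward; pixel columns grow to the right and rows downward; lengths in m; the calibration is good to about 2 mm. A picture is of the moment at which its call begins. camera_params takes no time and is no camera call.
- arm.job_done(): hands the job in; it is judged then, once.
Trained networks look in the newest picture that a camera, given by its name, has taken for a name from the list of things; names that differ only in an ending like _2 or _b are one class to them, and where a whole thing is asked for, a point or a joint stands for the part that bears it (a point fixed in the world has none). Each returns a list of dicts, best first, with "score" (0 to 1); they miss things now and then, are a little off and sometimes report something else, mostly with a low value. They report only what shows in the picture. A call takes as long as a camera call. They do not tell look-alikes from the thing itself.
- arm.recognise(camera, target): "centre" ([x, y, z] in m, in the coordinates of the camera as it stood for that picture, good to about 4 mm: the middle of the surface that is visible of it).
- arm.cut_out(camera, target): "region" (480x640 bool, what is visible of it).
- arm.landmark_of(camera, target): "centre" ([x, y, z] in m, in the coordinates of the camera as it stood for that picture, good to about 4 mm: a listed point, or the origin of a listed thing).
The state is a dict: "clock": time; "qpos": joint angles; "qvel": joint speeds; "tau": joint torques, N m; "eef_pos": TCP position; "orientation": TCP orientation; "ft_force": force on the tool from outside, world axes, zero at the start; "wrist_torque": the same for the moment, N m; "opening": finger opening in m; "grasp_force": force on a finger pad.
Only numpy, scipy, OpenCV 4.12 (cv2) and the standard library are available. Lean on these libraries where they do the work, as an engineer would, in place of code of your own. Each camera call takes 0.05 s, during which the arm holds its last target. There are 200 camera calls.

## Working session

There is one attempt and no reset: what is moved stays moved. The work goes in short steps, Python scripts to look and compute and a tool call to move; the robot and the scene stay as the last step left them, time stands still between calls to the robot, and variables do not carry over. Pictures are saved under pics/ and viewed, at most 10 in all, crops included, and the job is handed in when it is done.

Besides the shell and the picture viewer there is one more tool, called after "Request:" by a JSON object that holds its "fn" and its "kwargs", one argument or row to a line. play_rows: Moves the arm, as the interface text tells. Its arguments: {"type":"object","properties":{"steps":{"type":"array"}},"required":["steps"]}

```bash
ls; mkdir -p pics; cat > h.py <<'E'
import numpy as np, cv2
from plant import arm
from scipy.spatial.transform import Rotation as R
def RW(q): return R.from_quat([q[1],q[2],q[3],q[0]])
def w(cam,c):
    p=arm.camera_params(cam); a=p["attitude"]
    a=np.array(a); r=R.from_matrix(a) if a.shape==(3,3) else RW(a)
    return r.apply(c)+np.array(p["position"])
def shot(cam,n):
    im=arm.camera(cam); cv2.imwrite(f"pics/{n}.png",im[:,:,::-1]); return im
E
python3 - <<'E'
from h import *
shot("top","t0");shot("side","s0")
print(arm.camera_params("top"))
print(arm.state())
for n in ["boat_mid","crucible_mid","funnel_mid","spinner","drum_axis","crank_axis","crank_grip","tray","bottle","beaker","dish","amber","jar"]:
  for c in ["top","side"]:
    print(n,c,[(round(d["score"],2),w(c,d["centre"]).round(3).tolist()) for d in arm.landmark_of(c,n)[:4]])
E
```

```text
pics
{'fx': 541.9302162922121, 'fy': 541.9302162922121, 'cx': 319.1092935565544, 'cy': 227.61965328445484, 'position': array([0.44697053, 0.02202972, 1.37377039]), 'attitude': array([ 0.01826607, -0.69717296,  0.71616325, -0.02695214])}
{'clock': 0.1, 'qpos': array([ 1.13297413e+00,  2.87121452e-01,  1.57804299e+00, -5.09082332e-05,
        1.27858579e+00, -1.50029895e-01]), 'qvel': array([ 0.00113939, -0.00192526, -0.00440937, -0.00151522,  0.00071077,
        0.00010521]), 'tau': array([ 8.93316992e-04, -4.07294762e+01, -2.93699563e+01, -1.48872205e-04,
        3.37775724e-03, -1.14121661e-06]), 'eef_pos': array([0.19139924, 0.64683477, 0.30264903]), 'orientation': array([-2.89216549e-04,  1.43392710e-01,  9.89665280e-01, -1.03958487e-03]), 'ft_force': array([-1.48898984,  0.60666611,  0.08545961]), 'wrist_torque': array([ 0.03499993, -0.03247483, -0.01569256]), 'grasp_force': 0.0, 'opening': 0.08552227360607204}
boat_mid top [(0.67, [0.47, -0.338, 0.022]), (0.57, [0.296, -0.323, 0.018])]
boat_mid side [(0.94, [0.288, -0.317, 0.015]), (0.9, [0.461, -0.334, 0.014])]
crucible_mid top
[... 767 characters left out ...]
op [(0.95, [0.58, -0.11, 0.009]), (0.44, [0.748, -0.093, 0.003])]
bottle side [(0.97, [0.574, -0.116, 0.007]), (0.52, [0.573, -0.226, 0.04])]
beaker top [(0.41, [0.579, -0.218, 0.001])]
beaker side [(0.72, [0.452, -0.112, 0.007]), (0.5, [0.574, -0.229, 0.041])]
dish top [(0.92, [0.576, -0.346, 0.004]), (0.48, [0.401, 0.228, 0.182])]
dish side [(0.79, [0.574, -0.341, 0.005])]
amber top [(0.8, [0.776, 0.066, -0.001])]
amber side [(0.98, [0.772, 0.069, 0.002]), (0.23, [0.504, 0.228, 0.001])]
jar top [(0.68, [0.403, 0.228, 0.183]), (0.67, [0.748, -0.095, 0.004]), (0.29, [0.777, 0.067, -0.001])]
jar side [(0.95, [0.742, -0.096, 0.001]), (0.34, [0.466, -0.234, 0.007]), (0.22, [0.771, 0.069, 0.0])]
```

View pics/t0.png

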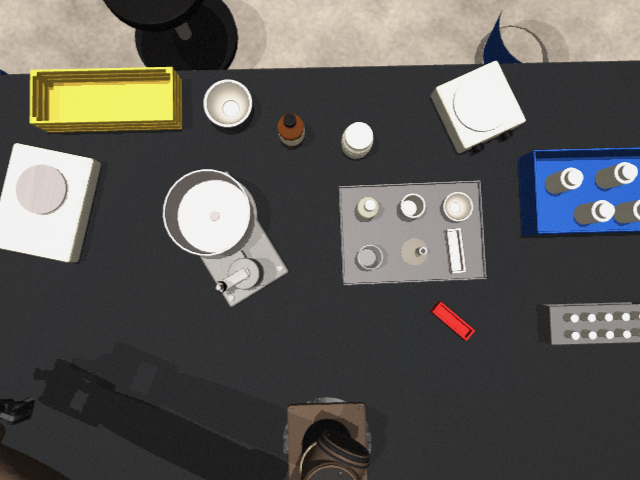

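View pics/s0.png

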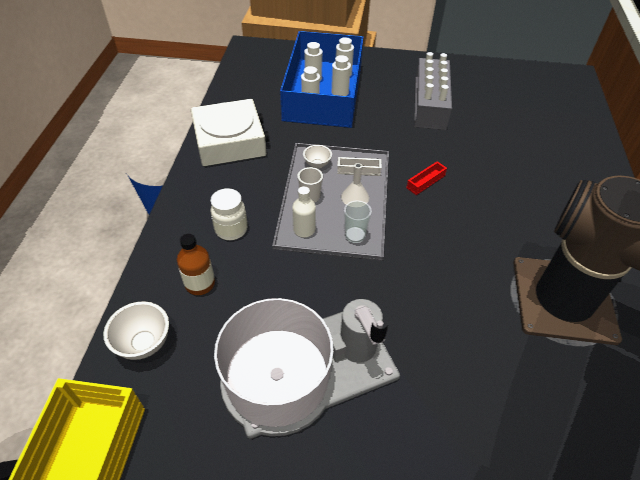

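The white boat is at px (457,250) and the red look-alike at (453,320). The crucible is at (412,207), the funnel at (415,250), the drum at (210,213) and the knob at (221,287). These match the network positions and the given sizes.

```bash
cat >> h.py <<'E'
def go(x,y,z,ang,tilt=0):
    """grasp point x,y,z; closing-line (tool y) angle deg; tilt deg about tool y; prints shift (mm) and turn in tool axes"""
    s=arm.state(); r0=RW(s["orientation"]); a=np.radians(ang)
    ty=np.array([np.cos(a),np.sin(a),0]); tz=np.array([0,0,-1.]); tx=np.cross(ty,tz)
    r=R.from_matrix(np.c_[tx,ty,tz])*R.from_euler('y',tilt,degrees=True)
    p=np.array([x,y,z])-0.054*r.as_matrix()[:,2]
    print("shift",(r0.inv().apply(p-s["eef_pos"])*1e3).round(1),"turn",(r0.inv()*r).as_rotvec().round(3),"q",s["qpos"].round(2))
def px2w(cam,uv,z):
    p=arm.camera_params(cam); uv=np.atleast_2d(uv).astype(float)
    d=RW(p["attitude"]).apply(np.c_[(uv[:,0]-p["cx"])/p["fx"],(uv[:,1]-p["cy"])/p["fy"],np.ones(len(uv))])
    o=p["position"]; return o+d*((z-o[2])/d[:,2:])
E
python3 - <<'E'
from h import *
for cam in ["top","side"]:
  arm.camera(cam)
  for d in arm.cut_out(cam,"boat"):
    m=d["region"]; v,u=np.nonzero(m); P=px2w(cam,np.c_[u,v],0.03)[:,:2]
    print(cam,d["score"],m.sum(),P.mean(0),cv2.minAreaRect((P*1000).astype(np.float32)))
go(.52,.30,.28,0); go(.468,-.235,.2,0)
E
```

```text
top 0.83 667 [ 0.29505798 -0.31907221] ((295.1305236816406, -318.4593505859375), (116.75775909423828, 36.05386734008789), 48.52862548828125)
top 0.76 787 [ 0.46671702 -0.33203035] ((466.995849609375, -332.7165222167969), (110.83818817138672, 46.34972381591797), 3.9479587078094482)
top 0.36 10856 [ 0.51470511 -0.22163015] ((517.2560424804688, -226.81039428710938), (249.38973999023438, 360.0683288574219), 0.7859618663787842)
side 0.91 688 [ 0.46163661 -0.32154294] ((461.84356689453125, -321.54742431640625), (112.47954559326172, 67.23918151855469), 5.600423812866211)
side 0.63 668 [ 0.29199842 -0.30113833] ((290.8534851074219, -302.30084228515625), (130.91897583007812, 49.45769119262695), 47.95458221435547)
shift [-413.5 -239.7  -30.1] turn [0.    0.    1.283] q [ 1.13  0.29  1.58 -0.    1.28 -0.15]
shift [-515.4 -767.5   49.9] turn [0.    0.    1.283] q [ 1.13  0.29  1.58 -0.    1.28 -0.15]
```

Request:
{"fn": "play_rows", "kwargs": {
  "steps": [
    {"x": -413,"y": -240,"z": -30,"az": 1.283,"grip": 0.3},
    {"x": -413,"y": -240,"z": -30,"az": 1.283,"grip": 0.3},
    {"x": -413,"y": -240,"z": -30,"az": 1.283,"grip": 0.3},
    {"x": -413,"y": -240,"z": -30,"az": 1.283,"grip": 0.3},
    {"x": -413,"y": -240,"z": -30,"az": 1.283,"grip": 0.3}
  ]
}}

```text
schema error: expected keys x, y, z, ax, ay, az, grip
```

```bash
python3 - <<'E'
from h import *
s=arm.state();print(s["clock"],s["eef_pos"],s["opening"])
go(.52,.30,.28,0); go(.468,-.235,.2,0)
E
```

```text
1.6 [0.19156691 0.64723294 0.30391889] 0.08539441193616014
shift [-413.5 -239.7  -30.1] turn [0.    0.    1.283] q [ 1.13  0.29  1.58 -0.    1.28 -0.15]
shift [-515.4 -767.5   49.9] turn [0.    0.    1.283] q [ 1.13  0.29  1.58 -0.    1.28 -0.15]
```

Request:
{"fn": "play_rows", "kwargs": {
  "steps": [
    {"x": -413,"y": -240,"z": -30,"ax": 0,"ay": 0,"az": 1.283,"grip": 0.3},
    {"x": -413,"y": -240,"z": -30,"ax": 0,"ay": 0,"az": 1.283,"grip": 0.3},
    {"x": -413,"y": -240,"z": -30,"ax": 0,"ay": 0,"az": 1.283,"grip": 0.3},
    {"x": -413,"y": -240,"z": -30,"ax": 0,"ay": 0,"az": 1.283,"grip": 0.3},
    {"x": -413,"y": -240,"z": -30,"ax": 0,"ay": 0,"az": 1.283,"grip": 0.3}
  ]
}}

```text
clock: 2.22
eef_pos: [0.4068, 0.4189, 0.324]
orientation: [0.0, 0.577, 0.816, 0.0]
ft_force: [1.0, 0.3, -0.1]
opening: 0.06
grasp_force: 0.0
```

```bash
python3 - <<'E'
from h import *
s=arm.state();print(s["clock"],s["eef_pos"],s["opening"])
go(.52,.30,.28,0); go(.468,-.235,.2,0)
E
```

```text
2.225 [0.40676561 0.41887078 0.32398338] 0.06001147814815841
shift [-149.8   67.2  -10. ] turn [ 0.001 -0.     0.34 ] q [0.63 0.07 1.79 0.   1.28 0.29]
shift [-637.  -160.1   69.7] turn [ 0.001 -0.     0.34 ] q [0.63 0.07 1.79 0.   1.28 0.29]
```

Request:
{"fn": "play_rows", "kwargs": {
  "steps": [
    {"x": -150,"y": 67,"z": -10,"ax": 0,"ay": 0,"az": 0.34,"grip": 0.3},
    {"x": -150,"y": 67,"z": -10,"ax": 0,"ay": 0,"az": 0.34,"grip": 0.3},
    {"x": -637,"y": -160,"z": 0,"ax": 0,"ay": 0,"az": 0.34,"grip": 0.3},
    {"x": -637,"y": -160,"z": 0,"ax": 0,"ay": 0,"az": 0.34,"grip": 0.3},
    {"x": -637,"y": -160,"z": 0,"ax": 0,"ay": 0,"az": 0.34,"grip": 0.3}
  ]
}}

```text
clock: 2.85
eef_pos: [0.4848, 0.1412, 0.3287]
orientation: [0.0, 0.705, 0.709, 0.0]
ft_force: [1.2, 1.1, 0.2]
opening: 0.06
grasp_force: 0.0
```

```bash
python3 - <<'E'
from h import *
s=arm.state();print(s["clock"],s["eef_pos"],s["opening"])
go(.468,-.235,.2,0)
E
```

```text
2.85 [0.48481859 0.14122182 0.32874122] 0.06000568374018304
shift [-376.1  -19.    74.8] turn [0.001 0.    0.006] q [ 0.08 -0.12  1.96 -0.    1.3   0.08]
```

Request:
{"fn": "play_rows", "kwargs": {
  "steps": [
    {"x": -376,"y": -19,"z": 50,"ax": 0,"ay": 0,"az": 0.006,"grip": 0.3},
    {"x": -376,"y": -19,"z": 50,"ax": 0,"ay": 0,"az": 0.006,"grip": 0.3},
    {"x": -376,"y": -19,"z": 50,"ax": 0,"ay": 0,"az": 0.006,"grip": 0.3},
    {"x": -376,"y": -19,"z": 50,"ax": 0,"ay": 0,"az": 0.006,"grip": 0.3},
    {"x": -376,"y": -19,"z": 75,"ax": 0,"ay": 0,"az": 0.006,"grip": 0.3}
  ]
}}

```text
clock: 3.48
eef_pos: [0.4713, -0.1662, 0.2775]
orientation: [0.002, 0.707, 0.707, 0.001]
ft_force: [1.2, -0.2, 0.7]
opening: 0.0603
grasp_force: 0.0
```

```bash
python3 - <<'E'
from h import *
s=arm.state();print(s["clock"],s["eef_pos"],s["opening"])
go(.468,-.235,.2,0);go(.468,-.235,.085,0)
E
```

```text
3.475 [ 0.47134678 -0.16618308  0.2774889 ] 0.06034924256989192
shift [-68.8  -3.4  23.6] turn [ 0.004  0.002 -0.001] q [-0.54 -0.08  2.03  0.    1.19 -0.54]
shift [-68.6  -3.8 138.6] turn [ 0.004  0.002 -0.001] q [-0.54 -0.08  2.03  0.    1.19 -0.54]
```

Request:
{"fn": "play_rows", "kwargs": {
  "steps": [
    {"x": -69,"y": -4,"z": 24,"ax": 0,"ay": 0,"az": 0,"grip": 0.3},
    {"x": -69,"y": -4,"z": 24,"ax": 0,"ay": 0,"az": 0,"grip": 0.3},
    {"x": -69,"y": -4,"z": 80,"ax": 0,"ay": 0,"az": 0,"grip": 0.3},
    {"x": -69,"y": -4,"z": 125,"ax": 0,"ay": 0,"az": 0,"grip": 0.3},
    {"x": -69,"y": -4,"z": 138,"ax": 0,"ay": 0,"az": 0,"grip": 0.3}
  ]
}}

```text
clock: 4.1
eef_pos: [0.4659, -0.231, 0.1356]
orientation: [-0.003, 0.707, 0.707, -0.0]
ft_force: [0.2, 0.1, -0.7]
opening: 0.0595
grasp_force: 0.0
```

Request:
{"fn": "play_rows", "kwargs": {
  "steps": [
    {"x": 0,"y": 0,"z": 0,"ax": 0,"ay": 0,"az": 0,"grip": 0.3},
    {"x": 0,"y": 0,"z": 0,"ax": 0,"ay": 0,"az": 0,"grip": 1},
    {"x": 0,"y": 0,"z": 0,"ax": 0,"ay": 0,"az": 0,"grip": 1},
    {"x": 0,"y": 0,"z": 0,"ax": 0,"ay": 0,"az": 0,"grip": 1},
    {"x": 0,"y": 0,"z": 0,"ax": 0,"ay": 0,"az": 0,"grip": 1}
  ]
}}

```text
clock: 4.72
eef_pos: [0.4679, -0.2334, 0.1398]
orientation: [0.001, 0.707, 0.707, 0.0]
ft_force: [-1.3, 0.5, 7.1]
opening: 0.0165
grasp_force: 58.3
```

```bash
python3 - <<'E'
from h import *
s=arm.state();print(s["clock"],s["eef_pos"],s["opening"])
go(.468,-.235,.27,0);go(.519,.242,.27,0);go(.519,.242,.125,0)
E
```

```text
4.725 [ 0.46793215 -0.23335971  0.13982112] 0.016546594885405077
shift [  -1.9    0.5 -184.2] turn [ 0.002  0.002 -0.   ] q [-0.66  0.15  2.06  0.    0.92 -0.66]
shift [ 475.1   51.2 -184.8] turn [ 0.002  0.002 -0.   ] q [-0.66  0.15  2.06  0.    0.92 -0.66]
shift [475.3  50.9 -39.8] turn [ 0.002  0.002 -0.   ] q [-0.66  0.15  2.06  0.    0.92 -0.66]
```

Request:
{"fn": "play_rows", "kwargs": {
  "steps": [
    {"x": 0,"y": 0,"z": -60,"ax": 0,"ay": 0,"az": 0,"grip": 1},
    {"x": 0,"y": 0,"z": -122,"ax": 0,"ay": 0,"az": 0,"grip": 1},
    {"x": 10,"y": 2,"z": -183,"ax": 0,"ay": 0,"az": 0,"grip": 1},
    {"x": 65,"y": 7,"z": -190,"ax": 0,"ay": 0,"az": 0,"grip": 1},
    {"x": 127,"y": 14,"z": -190,"ax": 0,"ay": 0,"az": 0,"grip": 1}
  ]
}}

```text
clock: 5.35
eef_pos: [0.4814, -0.1052, 0.3298]
orientation: [0.001, 0.708, 0.706, 0.001]
ft_force: [0.4, -0.9, -1.0]
opening: 0.0163
grasp_force: 58.9
```

Request:
{"fn": "play_rows", "kwargs": {
  "steps": [
    {"x": 60,"y": 6,"z": 0,"ax": 0,"ay": 0,"az": 0,"grip": 1},
    {"x": 122,"y": 14,"z": 0,"ax": 0,"ay": 0,"az": 0,"grip": 1},
    {"x": 184,"y": 25,"z": 0,"ax": 0,"ay": 0,"az": 0,"grip": 1},
    {"x": 245,"y": 32,"z": 0,"ax": 0,"ay": 0,"az": 0,"grip": 1},
    {"x": 307,"y": 37,"z": 0,"ax": 0,"ay": 0,"az": 0,"grip": 1}
  ]
}}

```text
clock: 5.98
eef_pos: [0.5181, 0.2032, 0.3277]
orientation: [-0.0, 0.707, 0.707, -0.0]
ft_force: [1.0, -0.6, -0.9]
opening: 0.0161
grasp_force: 58.9
```

```bash
python3 - <<'E'
from h import *
s=arm.state();print(s["clock"],s["eef_pos"],s["opening"],s["grasp_force"])
go(.519,.242,.27,0);go(.519,.242,.125,0)
E
```

```text
5.975 [0.51807125 0.20316866 0.32769525] 0.016096033357309143 58.90017628669739
shift [38.8  0.9  3.7] turn [-0.     0.    -0.001] q [ 0.19  0.01  1.85 -0.    1.29  0.19]
shift [ 38.9   1.  148.7] turn [-0.     0.    -0.001] q [ 0.19  0.01  1.85 -0.    1.29  0.19]
```

Request:
{"fn": "play_rows", "kwargs": {
  "steps": [
    {"x": 39,"y": 1,"z": 4,"ax": 0,"ay": 0,"az": 0,"grip": 1},
    {"x": 39,"y": 1,"z": 50,"ax": 0,"ay": 0,"az": 0,"grip": 1},
    {"x": 39,"y": 1,"z": 100,"ax": 0,"ay": 0,"az": 0,"grip": 1},
    {"x": 39,"y": 1,"z": 140,"ax": 0,"ay": 0,"az": 0,"grip": 1},
    {"x": 39,"y": 1,"z": 148,"ax": 0,"ay": 0,"az": 0,"grip": 1}
  ]
}}

```text
clock: 6.6
eef_pos: [0.5184, 0.2402, 0.1771]
orientation: [-0.001, 0.708, 0.707, -0.001]
ft_force: [1.4, 1.3, -0.2]
opening: 0.0168
grasp_force: 59.0
```

Request:
{"fn": "play_rows", "kwargs": {
  "steps": [
    {"x": 0,"y": 0,"z": 0,"ax": 0,"ay": 0,"az": 0,"grip": 1},
    {"x": 0,"y": 0,"z": 0,"ax": 0,"ay": 0,"az": 0,"grip": 0.45},
    {"x": 0,"y": 0,"z": 0,"ax": 0,"ay": 0,"az": 0,"grip": 0.45},
    {"x": 0,"y": 0,"z": 0,"ax": 0,"ay": 0,"az": 0,"grip": 0.45},
    {"x": 0,"y": 0,"z": -40,"ax": 0,"ay": 0,"az": 0,"grip": 0.45}
  ]
}}

```text
clock: 7.22
eef_pos: [0.5174, 0.2396, 0.2174]
orientation: [-0.002, 0.707, 0.707, -0.004]
ft_force: [0.5, -0.4, -0.2]
opening: 0.0473
grasp_force: 0.0
```

```bash
python3 - <<'E'
from h import *
s=arm.state();print(s["clock"],s["eef_pos"],s["opening"],s["ft_force"])
go(.519,.242,.23,0);go(.577,-.225,.23,0)
shot("side","s1")
for n in ["funnel_mid","crank_grip","crucible_mid"]:
  print(n,[(round(d["score"],2),w("side",d["centre"]).round(3).tolist()) for d in arm.landmark_of("side",n)[:4]])
E
```

```text
7.225 [0.51735312 0.2395674  0.21738806] 0.04727773089189057 [ 0.52491619 -0.39941099 -0.19356113]
shift [  2.3   1.1 -66.6] turn [-0.008  0.002 -0.001] q [ 0.26  0.15  1.91 -0.    1.1   0.26]
shift [-464.7   59.4  -66.1] turn [-0.008  0.002 -0.001] q [ 0.26  0.15  1.91 -0.    1.1   0.26]
funnel_mid [(0.85, [0.526, 0.233, 0.069]), (0.6, [0.397, 0.227, 0.176])]
crank_grip [(0.67, [0.396, 0.228, 0.178])]
crucible_mid [(0.57, [0.772, 0.067, 0.001]), (0.52, [0.575, -0.225, 0.041])]
```

The funnel is standing in the drum at mid z 0.069. The crucible is next.

Request:
{"fn": "play_rows", "kwargs": {
  "steps": [
    {"x": 0,"y": 0,"z": -60,"ax": 0,"ay": 0,"az": 0,"grip": 0.3},
    {"x": -45,"y": 6,"z": -85,"ax": 0,"ay": 0,"az": 0,"grip": 0},
    {"x": -105,"y": 14,"z": -85,"ax": 0,"ay": 0,"az": 0,"grip": 0},
    {"x": -167,"y": 22,"z": -85,"ax": 0,"ay": 0,"az": 0,"grip": 0},
    {"x": -228,"y": 30,"z": -85,"ax": 0,"ay": 0,"az": 0,"grip": 0}
  ]
}}

```text
clock: 8.05
eef_pos: [0.5487, 0.0104, 0.304]
orientation: [-0.001, 0.707, 0.707, -0.001]
ft_force: [0.9, 0.5, 0.2]
opening: 0.0856
grasp_force: 0.0
```

Request:
{"fn": "play_rows", "kwargs": {
  "steps": [
    {"x": -60,"y": 8,"z": 0,"ax": 0,"ay": 0,"az": 0,"grip": 0},
    {"x": -121,"y": 15,"z": 0,"ax": 0,"ay": 0,"az": 0,"grip": 0},
    {"x": -182,"y": 23,"z": 0,"ax": 0,"ay": 0,"az": 0,"grip": 0},
    {"x": -232,"y": 29,"z": 10,"ax": 0,"ay": 0,"az": 0,"grip": 0},
    {"x": -236,"y": 29,"z": 40,"ax": 0,"ay": 0,"az": 0,"grip": 0}
  ]
}}

```text
clock: 8.68
eef_pos: [0.5785, -0.2278, 0.2653]
orientation: [0.001, 0.709, 0.705, 0.0]
ft_force: [0.6, -0.2, -0.4]
opening: 0.0853
grasp_force: 0.0
```

```bash
python3 - <<'E'
from h import *
s=arm.state();print(s["clock"],s["eef_pos"],s["opening"],s["ft_force"])
go(.577,-.225,.15,0);go(.577,-.225,.05,0)
E
```

```text
8.675 [ 0.57849004 -0.22780226  0.26529379] 0.08534360430039199 [ 0.5668147  -0.20062997 -0.42563958]
shift [ 2.9 -1.6 61.3] turn [ 0.002  0.002 -0.005] q [-0.54  0.2   1.75 -0.    1.19 -0.53]
shift [  3.1  -1.9 161.3] turn [ 0.002  0.002 -0.005] q [-0.54  0.2   1.75 -0.    1.19 -0.53]
```

Request:
{"fn": "play_rows", "kwargs": {
  "steps": [
    {"x": 3,"y": -2,"z": 45,"ax": 0,"ay": 0,"az": 0,"grip": 0},
    {"x": 3,"y": -2,"z": 90,"ax": 0,"ay": 0,"az": 0,"grip": 0},
    {"x": 3,"y": -2,"z": 130,"ax": 0,"ay": 0,"az": 0,"grip": 0},
    {"x": 3,"y": -2,"z": 155,"ax": 0,"ay": 0,"az": 0,"grip": 0},
    {"x": 3,"y": -2,"z": 161,"ax": 0,"ay": 0,"az": 0,"grip": 0}
  ]
}}

```text
clock: 9.3
eef_pos: [0.5742, -0.2197, 0.1005]
orientation: [-0.003, 0.707, 0.707, -0.001]
ft_force: [-0.5, -0.1, 0.4]
opening: 0.0856
grasp_force: 0.0
```

Request:
{"fn": "play_rows", "kwargs": {
  "steps": [
    {"x": 0,"y": 0,"z": 0,"ax": 0,"ay": 0,"az": 0,"grip": 0},
    {"x": 0,"y": 0,"z": 0,"ax": 0,"ay": 0,"az": 0,"grip": 0.6},
    {"x": 0,"y": 0,"z": 0,"ax": 0,"ay": 0,"az": 0,"grip": 1},
    {"x": 0,"y": 0,"z": 0,"ax": 0,"ay": 0,"az": 0,"grip": 1},
    {"x": 0,"y": 0,"z": 0,"ax": 0,"ay": 0,"az": 0,"grip": 1}
  ]
}}

```text
clock: 9.93
eef_pos: [0.5771, -0.2214, 0.1063]
orientation: [0.001, 0.707, 0.707, 0.0]
ft_force: [-1.7, 0.2, 6.3]
opening: 0.0569
grasp_force: 63.9
```

```bash
python3 - <<'E'
from h import *
s=arm.state();print(s["clock"],s["eef_pos"],s["opening"],s["ft_force"])
go(.613,.242,.25,0);go(.613,.242,.10,0)
E
```

```text
9.925 [ 0.57707467 -0.22141996  0.10628611] 0.05688954136402779 [-1.72297552  0.1564385   6.25592172]
shift [ 463.1   36.2 -198.4] turn [ 0.002  0.002 -0.   ] q [-0.53  0.39  1.84 -0.    0.91 -0.53]
shift [463.4  35.9 -48.4] turn [ 0.002  0.002 -0.   ] q [-0.53  0.39  1.84 -0.    0.91 -0.53]
```

Request:
{"fn": "play_rows", "kwargs": {
  "steps": [
    {"x": 0,"y": 0,"z": -50,"ax": 0,"ay": 0,"az": 0,"grip": 1},
    {"x": 0,"y": 0,"z": -112,"ax": 0,"ay": 0,"az": 0,"grip": 1},
    {"x": 0,"y": 0,"z": -172,"ax": 0,"ay": 0,"az": 0,"grip": 1},
    {"x": 45,"y": 4,"z": -198,"ax": 0,"ay": 0,"az": 0,"grip": 1},
    {"x": 107,"y": 8,"z": -198,"ax": 0,"ay": 0,"az": 0,"grip": 1}
  ]
}}

```text
clock: 10.55
eef_pos: [0.5853, -0.1142, 0.3062]
orientation: [0.003, 0.708, 0.706, 0.002]
ft_force: [0.6, 0.7, -1.7]
opening: 0.0573
grasp_force: 64.6
```

Request:
{"fn": "play_rows", "kwargs": {
  "steps": [
    {"x": 60,"y": 5,"z": 0,"ax": 0,"ay": 0,"az": 0,"grip": 1},
    {"x": 122,"y": 10,"z": 0,"ax": 0,"ay": 0,"az": 0,"grip": 1},
    {"x": 184,"y": 15,"z": 0,"ax": 0,"ay": 0,"az": 0,"grip": 1},
    {"x": 245,"y": 20,"z": 0,"ax": 0,"ay": 0,"az": 0,"grip": 1},
    {"x": 307,"y": 25,"z": 0,"ax": 0,"ay": 0,"az": 0,"grip": 1}
  ]
}}

```text
clock: 11.18
eef_pos: [0.609, 0.1951, 0.3019]
orientation: [-0.0, 0.707, 0.707, -0.0]
ft_force: [0.0, 0.7, -1.3]
opening: 0.0571
grasp_force: 64.5
```

```bash
python3 - <<'E'
from h import *
s=arm.state();print(s["clock"],s["eef_pos"],s["opening"],s["ft_force"])
go(.613,.242,.25,0);go(.613,.242,.10,0)
E
```

```text
11.175 [0.60897317 0.19512794 0.30187277] 0.057115837131511506 [ 0.03546687  0.66020804 -1.27830823]
shift [46.9  4.  -2.1] turn [-0.     0.    -0.001] q [ 0.15  0.21  1.67 -0.    1.26  0.15]
shift [ 46.9   4.  147.9] turn [-0.     0.    -0.001] q [ 0.15  0.21  1.67 -0.    1.26  0.15]
```

Request:
{"fn": "play_rows", "kwargs": {
  "steps": [
    {"x": 47,"y": 2,"z": 0,"ax": 0,"ay": 0,"az": -0.18,"grip": 1},
    {"x": 47,"y": 2,"z": 0,"ax": 0,"ay": 0,"az": -0.36,"grip": 1},
    {"x": 47,"y": 2,"z": 0,"ax": 0,"ay": 0,"az": -0.54,"grip": 1},
    {"x": 47,"y": 2,"z": 0,"ax": 0,"ay": 0,"az": -0.72,"grip": 1},
    {"x": 47,"y": 2,"z": 30,"ax": 0,"ay": 0,"az": -0.9,"grip": 1}
  ]
}}

```text
clock: 11.8
eef_pos: [0.6126, 0.2406, 0.275]
orientation: [0.003, 0.326, 0.945, 0.002]
ft_force: [1.1, 0.1, -1.5]
opening: 0.0569
grasp_force: 64.6
```

```bash
python3 - <<'E'
from h import *
s=arm.state();print(s["clock"],s["eef_pos"],s["opening"],s["ft_force"])
go(.612,.243,.10,67)
E
```

```text
11.8 [0.61260196 0.24062632 0.2749782 ] 0.056881346618397506 [ 1.12609208  0.1061335  -1.494748  ]
shift [  2.4   0.9 121. ] turn [ 0.005  0.005 -0.264] q [ 0.22  0.27  1.65  0.    1.21 -0.69]
```

Request:
{"fn": "play_rows", "kwargs": {
  "steps": [
    {"x": 2,"y": 1,"z": 10,"ax": 0,"ay": 0,"az": -0.18,"grip": 1},
    {"x": 2,"y": 1,"z": 50,"ax": 0,"ay": 0,"az": -0.27,"grip": 1},
    {"x": 2,"y": 1,"z": 90,"ax": 0,"ay": 0,"az": -0.27,"grip": 1},
    {"x": 2,"y": 1,"z": 115,"ax": 0,"ay": 0,"az": -0.27,"grip": 1},
    {"x": 2,"y": 1,"z": 119,"ax": 0,"ay": 0,"az": -0.27,"grip": 1}
  ]
}}

```text
clock: 12.42
eef_pos: [0.6087, 0.2418, 0.15]
orientation: [-0.003, 0.199, 0.98, -0.001]
ft_force: [0.3, 0.4, -0.5]
opening: 0.0569
grasp_force: 64.5
```

Request:
{"fn": "play_rows", "kwargs": {
  "steps": [
    {"x": 0,"y": 0,"z": 0,"ax": 0,"ay": 0,"az": 0,"grip": 1},
    {"x": 0,"y": 0,"z": 0,"ax": 0,"ay": 0,"az": 0,"grip": 0.18},
    {"x": 0,"y": 0,"z": 0,"ax": 0,"ay": 0,"az": 0,"grip": 0.18},
    {"x": 0,"y": 0,"z": 0,"ax": 0,"ay": 0,"az": 0,"grip": 0.18},
    {"x": 0,"y": 0,"z": -40,"ax": 0,"ay": 0,"az": 0,"grip": 0.18}
  ]
}}

```text
clock: 13.05
eef_pos: [0.6083, 0.2416, 0.1897]
orientation: [-0.004, 0.199, 0.98, -0.002]
ft_force: [0.6, 0.4, 0.2]
opening: 0.0699
grasp_force: 0.0
```

```bash
python3 - <<'E'
from h import *
s=arm.state();print(s["clock"],s["eef_pos"],s["opening"],s["ft_force"])
go(.465,-.336,.25,-86); go(.465,-.336,.25,94)
shot("side","s2")
for n in ["funnel_mid","crank_grip","crucible_mid","boat_mid"]:
  print(n,[(round(d["score"],2),w("side",d["centre"]).round(3).tolist()) for d in arm.landmark_of("side",n)[:4]])
E
```

```text
13.05 [0.60830289 0.24164122 0.18973171] 0.06985134776113087 [0.57584043 0.38285013 0.17115993]
shift [ -93.  -588.3 -112.1] turn [-0.011  0.004  2.67 ] q [ 0.22  0.35  1.71  0.    1.09 -0.95]
shift [ -93.  -588.3 -112.1] turn [-0.003 -0.008 -0.471] q [ 0.22  0.35  1.71  0.    1.09 -0.95]
funnel_mid [(0.81, [0.526, 0.236, 0.069]), (0.63, [0.574, -0.343, 0.005])]
crank_grip []
crucible_mid [(0.7, [0.611, 0.236, 0.064])]
boat_mid []
```

Request:
{"fn": "play_rows", "kwargs": {
  "steps": [
    {"x": 0,"y": 0,"z": -60,"ax": 0,"ay": 0,"az": 0,"grip": 0.18},
    {"x": -6,"y": -35,"z": -110,"ax": 0,"ay": 0,"az": -0.1,"grip": 0.2},
    {"x": -15,"y": -96,"z": -112,"ax": 0,"ay": 0,"az": -0.2,"grip": 0.25},
    {"x": -25,"y": -157,"z": -112,"ax": 0,"ay": 0,"az": -0.3,"grip": 0.25},
    {"x": -35,"y": -218,"z": -112,"ax": 0,"ay": 0,"az": -0.4,"grip": 0.25}
  ]
}}

```text
clock: 13.92
eef_pos: [0.5563, 0.0263, 0.3038]
orientation: [-0.001, -0.001, 1.0, 0.0]
ft_force: [0.2, -0.6, 0.7]
opening: 0.0641
grasp_force: 0.0
```

```bash
python3 - <<'E'
from h import *
s=arm.state();print(s["clock"],s["eef_pos"],s["opening"])
go(.465,-.336,.18,94)
shot("top","t3");
for n in ["boat_mid","crank_grip","bottle","beaker","dish"]:
  print(n,[(round(d["score"],2),w("top",d["centre"]).round(3).tolist()) for d in arm.landmark_of("top",n)[:3]])
E
```

```text
13.925 [0.55632042 0.02631245 0.30380128] 0.06405284014726213
shift [  92.1 -362.1   69.9] turn [ 0.    -0.002 -0.067] q [-0.13  0.03  1.87 -0.    1.25 -1.71]
boat_mid [(0.77, [0.47, -0.336, 0.023]), (0.64, [0.295, -0.324, 0.018])]
crank_grip [(0.44, [0.404, 0.227, 0.183])]
bottle [(0.56, [0.578, -0.109, 0.007])]
beaker [(0.96, [0.454, -0.112, 0.004])]
dish [(0.62, [0.577, -0.344, 0.004])]
```

Request:
{"fn": "play_rows", "kwargs": {
  "steps": [
    {"x": 16,"y": -60,"z": 0,"ax": 0,"ay": 0,"az": -0.05,"grip": 0.25},
    {"x": 31,"y": -121,"z": 0,"ax": 0,"ay": 0,"az": -0.067,"grip": 0.25},
    {"x": 46,"y": -181,"z": 0,"ax": 0,"ay": 0,"az": -0.067,"grip": 0.25},
    {"x": 61,"y": -242,"z": 0,"ax": 0,"ay": 0,"az": -0.067,"grip": 0.25},
    {"x": 77,"y": -302,"z": 10,"ax": 0,"ay": 0,"az": -0.067,"grip": 0.25}
  ]
}}

```text
clock: 14.85
eef_pos: [0.4811, -0.2742, 0.296]
orientation: [0.001, -0.034, 0.999, -0.001]
ft_force: [-0.3, -0.6, 0.4]
opening: 0.0642
grasp_force: 0.0
```

Request:
{"fn": "play_rows", "kwargs": {
  "steps": [
    {"x": 14,"y": -58,"z": 10,"ax": 0,"ay": 0,"az": 0,"grip": 0.25},
    {"x": 14,"y": -60,"z": 50,"ax": 0,"ay": 0,"az": 0,"grip": 0.25},
    {"x": 14,"y": -60,"z": 100,"ax": 0,"ay": 0,"az": 0,"grip": 0.25},
    {"x": 14,"y": -60,"z": 130,"ax": 0,"ay": 0,"az": 0,"grip": 0.25},
    {"x": 14,"y": -60,"z": 130,"ax": 0,"ay": 0,"az": 0,"grip": 0.25}
  ]
}}

```text
clock: 15.48
eef_pos: [0.4699, -0.3317, 0.1617]
orientation: [-0.003, -0.034, 0.999, 0.003]
ft_force: [-0.2, 0.1, 0.8]
opening: 0.064
grasp_force: 0.0
```

```bash
python3 - <<'E'
from h import *
s=arm.state();print(s["clock"],s["eef_pos"],s["opening"],s["ft_force"])
go(.465,-.336,.028,94)
E
```

```text
15.475 [ 0.46990225 -0.33170814  0.16170609] 0.06395972962863541 [-0.20133253  0.05828138  0.8078305 ]
shift [ 4.8 -4.4 79.7] turn [ 0.006 -0.005 -0.002] q [-0.79  0.23  1.92  0.    0.99 -2.43]
```

Request:
{"fn": "play_rows", "kwargs": {
  "steps": [
    {"x": 4,"y": -3,"z": 25,"ax": 0,"ay": 0,"az": 0,"grip": 0.25},
    {"x": 4,"y": -3,"z": 50,"ax": 0,"ay": 0,"az": 0,"grip": 0.25},
    {"x": 4,"y": -3,"z": 70,"ax": 0,"ay": 0,"az": 0,"grip": 0.25},
    {"x": 4,"y": -3,"z": 80,"ax": 0,"ay": 0,"az": 0,"grip": 0.25},
    {"x": 4,"y": -3,"z": 83,"ax": 0,"ay": 0,"az": 0,"grip": 0.25}
  ]
}}

```text
clock: 16.1
eef_pos: [0.4669, -0.3374, 0.0823]
orientation: [0.0, -0.033, 0.999, -0.0]
ft_force: [0.4, -0.0, -0.8]
opening: 0.0641
grasp_force: 0.0
```

Request:
{"fn": "play_rows", "kwargs": {
  "steps": [
    {"x": 0,"y": 0,"z": 0,"ax": 0,"ay": 0,"az": 0,"grip": 0.4},
    {"x": 0,"y": 0,"z": 0,"ax": 0,"ay": 0,"az": 0,"grip": 0.6},
    {"x": 0,"y": 0,"z": 0,"ax": 0,"ay": 0,"az": 0,"grip": 1},
    {"x": 0,"y": 0,"z": 0,"ax": 0,"ay": 0,"az": 0,"grip": 1},
    {"x": 0,"y": 0,"z": 0,"ax": 0,"ay": 0,"az": 0,"grip": 1}
  ]
}}

```text
clock: 16.73
eef_pos: [0.4671, -0.338, 0.0835]
orientation: [0.001, -0.033, 0.999, -0.001]
ft_force: [0.1, 0.7, 5.5]
opening: 0.0331
grasp_force: 62.3
```

```bash
python3 - <<'E'
from h import *
s=arm.state();print(s["clock"],s["eef_pos"],s["opening"],s["ft_force"],s["grasp_force"])
go(.567,.312,.25,90);go(.465,-.336,.25,94)
E
```

```text
16.725 [ 0.46705671 -0.3380405   0.08349064] 0.0330940970113377 [0.12481921 0.74080954 5.53846886] 62.30255842208862
shift [-142.6  641.8 -221.3] turn [-0.001  0.001  0.066] q [-0.8   0.35  1.94  0.    0.84 -2.44]
shift [   1.6    1.8 -220.5] turn [-0.001  0.001 -0.004] q [-0.8   0.35  1.94  0.    0.84 -2.44]
```

Request:
{"fn": "play_rows", "kwargs": {
  "steps": [
    {"x": 0,"y": 0,"z": -50,"ax": 0,"ay": 0,"az": 0,"grip": 1},
    {"x": 0,"y": 0,"z": -112,"ax": 0,"ay": 0,"az": 0,"grip": 1},
    {"x": 0,"y": 0,"z": -172,"ax": 0,"ay": 0,"az": 0,"grip": 1},
    {"x": -10,"y": 40,"z": -215,"ax": 0,"ay": 0,"az": 0.02,"grip": 1},
    {"x": -25,"y": 100,"z": -221,"ax": 0,"ay": 0,"az": 0.04,"grip": 1}
  ]
}}

```text
clock: 17.35
eef_pos: [0.4859, -0.2369, 0.3075]
orientation: [0.003, -0.011, 1.0, -0.002]
ft_force: [0.5, 0.8, -2.1]
opening: 0.0333
grasp_force: 61.6
```

Request:
{"fn": "play_rows", "kwargs": {
  "steps": [
    {"x": -17,"y": 60,"z": 0,"ax": 0,"ay": 0,"az": 0.026,"grip": 1},
    {"x": -34,"y": 120,"z": 0,"ax": 0,"ay": 0,"az": 0.026,"grip": 1},
    {"x": -51,"y": 180,"z": 0,"ax": 0,"ay": 0,"az": 0.026,"grip": 1},
    {"x": -68,"y": 240,"z": 0,"ax": 0,"ay": 0,"az": 0.026,"grip": 1},
    {"x": -80,"y": 300,"z": 0,"ax": 0,"ay": 0,"az": 0.026,"grip": 1}
  ]
}}

```text
clock: 17.98
eef_pos: [0.5569, 0.0679, 0.3023]
orientation: [-0.001, 0.0, 1.0, -0.0]
ft_force: [0.2, 0.9, -0.8]
opening: 0.033
grasp_force: 61.6
```

```bash
python3 - <<'E'
from h import *
s=arm.state();print(s["clock"],s["eef_pos"],s["opening"],s["grasp_force"])
go(.567,.312,.25,90)
E
```

```text
17.975 [0.5569185  0.06793894 0.30229443] 0.032995040001437374 61.594780683517456
shift [-10.  244.1  -1.8] turn [-0.    -0.001 -0.   ] q [-0.06  0.04  1.86 -0.    1.24 -1.63]
```

Request:
{"fn": "play_rows", "kwargs": {
  "steps": [
    {"x": -3,"y": 60,"z": 0,"ax": 0,"ay": 0,"az": 0,"grip": 1},
    {"x": -6,"y": 120,"z": 0,"ax": 0,"ay": 0,"az": 0,"grip": 1},
    {"x": -10,"y": 180,"z": 0,"ax": 0,"ay": 0,"az": 0,"grip": 1},
    {"x": -10,"y": 225,"z": 0,"ax": 0,"ay": 0,"az": 0,"grip": 1},
    {"x": -10,"y": 237,"z": 0,"ax": 0,"ay": 0,"az": 0,"grip": 1}
  ]
}}

```text
clock: 18.6
eef_pos: [0.5662, 0.3053, 0.3018]
orientation: [-0.001, -0.002, 1.0, -0.0]
ft_force: [-0.6, -0.7, -2.1]
opening: 0.0326
grasp_force: 61.6
```

Request:
{"fn": "play_rows", "kwargs": {
  "steps": [
    {"x": 0,"y": 0,"z": 40,"ax": 0,"ay": 0,"az": 0,"grip": 1},
    {"x": 0,"y": 0,"z": 90,"ax": 0,"ay": 0,"az": 0,"grip": 1},
    {"x": 0,"y": 0,"z": 130,"ax": 0,"ay": 0,"az": 0,"grip": 1},
    {"x": 0,"y": 0,"z": 150,"ax": 0,"ay": 0,"az": 0,"grip": 1},
    {"x": 0,"y": 0,"z": 153,"ax": 0,"ay": 0,"az": 0,"grip": 1}
  ]
}}

```text
clock: 19.23
eef_pos: [0.5667, 0.3021, 0.1488]
orientation: [-0.001, 0.0, 1.0, -0.001]
ft_force: [0.7, 0.6, -0.8]
opening: 0.0329
grasp_force: 61.6
```

```bash
python3 - <<'E'
from h import *
s=arm.state();print(s["clock"],s["eef_pos"],s["opening"],s["grasp_force"],s["ft_force"])
go(.567,.305,.095,90)
shot("side","s4")
for n in ["funnel_mid","crank_grip","crucible_mid","boat_mid"]:
  print(n,[(round(d["score"],2),w("side",d["centre"]).round(3).tolist()) for d in arm.landmark_of("side",n)[:4]])
E
```

```text
19.225 [0.56670485 0.302057   0.14878612] 0.03289384773435152 61.5691602230072 [ 0.72283116  0.55143327 -0.75189713]
shift [-0.3  2.9 -0.2] turn [-0.001 -0.003 -0.001] q [ 0.33  0.38  1.76 -0.    1.   -1.24]
funnel_mid [(0.63, [0.526, 0.238, 0.064]), (0.56, [0.741, -0.096, -0.001])]
crank_grip [(0.71, [0.527, 0.237, 0.067]), (0.52, [0.397, 0.226, 0.177])]
crucible_mid [(0.64, [0.397, 0.228, 0.179]), (0.54, [0.608, 0.24, 0.065])]
boat_mid [(0.75, [0.563, 0.301, 0.078]), (0.59, [0.611, 0.239, 0.03])]
```

View pics/s4.png

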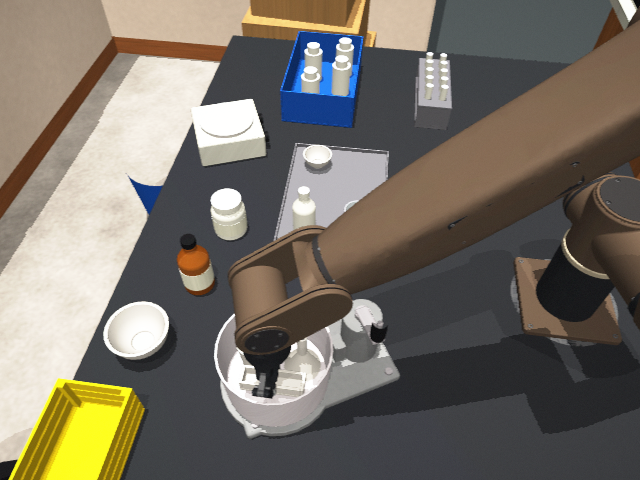

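The boat (px 283,380) is held inside the drum with the funnel stem (302,350) beside it. The crank knob (378,332) hasn't moved, so I'll release the boat.

Request:
{"fn": "play_rows", "kwargs": {
  "steps": [
    {"x": 0,"y": 0,"z": 0,"ax": 0,"ay": 0,"az": 0,"grip": 0.45},
    {"x": 0,"y": 0,"z": 0,"ax": 0,"ay": 0,"az": 0,"grip": 0.45},
    {"x": 0,"y": 0,"z": 0,"ax": 0,"ay": 0,"az": 0,"grip": 0.45},
    {"x": 0,"y": 0,"z": -30,"ax": 0,"ay": 0,"az": 0,"grip": 0.45},
    {"x": 0,"y": 0,"z": -90,"ax": 0,"ay": 0,"az": 0,"grip": 0.45}
  ]
}}

```text
clock: 20.1
eef_pos: [0.5654, 0.3025, 0.2373]
orientation: [-0.004, 0.0, 1.0, -0.001]
ft_force: [0.8, 0.1, 0.4]
opening: 0.0469
grasp_force: 0.0
```

Request:
{"fn": "play_rows", "kwargs": {
  "steps": [
    {"x": 0,"y": 0,"z": -55,"ax": 0,"ay": 0,"az": 0,"grip": 0.35},
    {"x": 0,"y": 0,"z": -80,"ax": 0,"ay": 0,"az": 0,"grip": 0.35},
    {"x": 0,"y": 0,"z": -80,"ax": 0,"ay": 0,"az": 0,"grip": 0.35},
    {"x": 0,"y": 0,"z": -80,"ax": 0,"ay": 0,"az": 0,"grip": 0.35},
    {"x": 0,"y": 0,"z": -80,"ax": 0,"ay": 0,"az": 0,"grip": 0.35}
  ]
}}

```text
clock: 20.72
eef_pos: [0.5665, 0.3027, 0.3174]
orientation: [-0.002, 0.0, 1.0, -0.001]
ft_force: [0.4, 0.3, -0.0]
opening: 0.0553
grasp_force: 0.0
```

```bash
python3 - <<'E'
from h import *
s=arm.state();print(s["clock"],s["eef_pos"],s["opening"],s["ft_force"])
K={n:[] for n in ["funnel_mid","crucible_mid","boat_mid","crank_grip","crank_axis","drum_axis"]}
for c in ["side","top","side","top"]:
  shot(c,"k_"+c)
  for n in K:
    K[n]+=[(c[0],round(d["score"],2),*w(c,d["centre"]).round(3)) for d in arm.landmark_of(c,n)[:2]]
for n in K: print(n,*K[n],sep="\n  ")
# model fit: tool-down radial kinematics check
print(s["qpos"])
for a in (90,60,45,25,0): go(.400,.227,.26,a)
E
```

```text
20.725 [0.56645864 0.30269384 0.31742971] 0.055264586797843476 [ 0.42444105  0.32616514 -0.03876455]
funnel_mid
  ('s', 0.93, np.float64(0.525), np.float64(0.235), np.float64(0.063))
  ('t', 0.86, np.float64(0.527), np.float64(0.237), np.float64(0.069))
  ('s', 0.63, np.float64(0.526), np.float64(0.238), np.float64(0.066))
  ('t', 0.59, np.float64(0.527), np.float64(0.237), np.float64(0.069))
  ('t', 0.52, np.float64(0.573), np.float64(0.3), np.float64(0.047))
crucible_mid
  ('s', 0.84, np.float64(0.613), np.float64(0.237), np.float64(0.065))
  ('t', 0.83, np.float64(0.613), np.float64(0.242), np.float64(0.066))
  ('s', 0.89, np.float64(0.61), np.float64(0.237), np.float64(0.064))
  ('t', 0.78, np.float64(0.613), np.float64(0.237), np.float64(0.064))
boat_mid
  ('s', 0.8, np.float64(0.564), np.float64(0.301), np.float64(0.04))
  ('s', 0.26, np.float64(0.422), np.float64(0.18), np.float64(0.18))
  ('t', 0.98, np.float64(0.296), np.float64(-0.323), np.float64(0.018))
  ('t', 0.97, np.float64(0.572), np.float64(0.301), np.float64(0.048))
  ('s', 0.69, np.float64(0.564), np.float64(0.302
[... 1030 characters left out ...]
64(0.135))
  ('s', 0.65, np.float64(0.774), np.float64(0.067), np.float64(0.001))
  ('t', 0.89, np.float64(0.572), np.float64(0.263), np.float64(0.134))
[ 3.32971900e-01  2.07226655e-01  1.64666207e+00  1.15596484e-04
  1.29235364e+00 -1.23753206e+00]
shift [167.2 -76.    6.3] turn [-0.  0. -0.] q [ 0.33  0.21  1.64 -0.    1.29 -1.24]
shift [167.2 -76.    6.3] turn [-0.     0.     0.523] q [ 0.33  0.21  1.64 -0.    1.29 -1.24]
shift [167.2 -76.    6.3] turn [0.    0.    0.785] q [ 0.33  0.21  1.64 -0.    1.29 -1.24]
shift [167.2 -76.    6.3] turn [0.    0.    1.134] q [ 0.33  0.21  1.64 -0.    1.29 -1.24]
shift [167.2 -76.    6.3] turn [0.   0.   1.57] q [ 0.33  0.21  1.64 -0.    1.29 -1.24]
```

```bash
cat > fit.py <<'E'
import numpy as np
from scipy.optimize import least_squares, fsolve
from h import arm
D=np.array([[.2865,1.5775,.192,.647,.304],[.07,1.79,.4068,.4189,.324],[-.12,1.96,.4848,.1412,.3287],[-.08,2.03,.4713,-.1662,.2775],[.15,2.06,.4679,-.2334,.1398],[.39,1.84,.5771,-.2214,.1063],[.21,1.67,.609,.1951,.3019],[.35,1.94,.467,-.338,.0835],[.38,1.76,.5667,.3021,.1488],[.2072,1.6467,.5665,.3027,.3174]])
o=.101; rho=np.sqrt(D[:,2]**2+D[:,3]**2-o*o)
def f(p,q2,q3): return p[0]+p[1]*np.sin(q2)+p[2]*np.sin(q2+q3+p[4]), p[3]+p[1]*np.cos(q2)+p[2]*np.cos(q2+q3+p[4])
res=least_squares(lambda p:np.r_[f(p,D[:,0],D[:,1])[0]-rho,f(p,D[:,0],D[:,1])[1]-D[:,4]],[0,.45,.45,.2,0],bounds=([-.2,.2,.2,-.5,-.6],[.2,.8,.8,.8,.6]))
print(res.x.round(3),abs(res.fun).max())
d=.15 # guess wrist-centre to TCP for tilted case
for r in (.394,.41,.425,.45,.49,.52):
  for z in (.235,.25):
    q,_,ok,_=fsolve(lambda q:np.array(f(res.x,*q))-[np.sqrt((r)**2),z],[-.2,2.2],full_output=1); print("rho",r,z,q.round(2),"q5",(np.pi-q.sum()).round(2),ok)
E
python3 fit.py
```

```text
[-0.005  0.44   0.578  0.066  0.031] 0.0036955824388086866
rho 0.394 0.235 [-0.28  2.27] q5 1.15 1
rho 0.394 0.25 [-0.3   2.26] q5 1.18 1
rho 0.41 0.235 [-0.23  2.24] q5 1.14 1
rho 0.41 0.25 [-0.25  2.22] q5 1.17 1
rho 0.425 0.235 [-0.19  2.21] q5 1.13 1
rho 0.425 0.25 [-0.21  2.19] q5 1.16 1
rho 0.45 0.235 [-0.13  2.15] q5 1.12 1
rho 0.45 0.25 [-0.15  2.14] q5 1.15 1
rho 0.49 0.235 [-0.04  2.06] q5 1.11 1
rho 0.49 0.25 [-0.05  2.05] q5 1.14 1
rho 0.52 0.235 [0.03 1.99] q5 1.11 1
rho 0.52 0.25 [0.02 1.98] q5 1.14 1
```

All three pieces are in the drum, and the knob circle is within joint range. I'll grip the knob next.

Request:
{"fn": "play_rows", "kwargs": {
  "steps": [
    {"x": 56,"y": -25,"z": 3,"ax": 0,"ay": 0,"az": 0,"grip": 0.3},
    {"x": 112,"y": -50,"z": 3,"ax": 0,"ay": 0,"az": 0,"grip": 0.3},
    {"x": 160,"y": -72,"z": 5,"ax": 0,"ay": 0,"az": 0,"grip": 0.3},
    {"x": 167,"y": -75,"z": 5,"ax": 0,"ay": 0,"az": 0,"grip": 0.3},
    {"x": 167,"y": -75,"z": 5,"ax": 0,"ay": 0,"az": 0,"grip": 0.3}
  ]
}}

```text
clock: 22.75
eef_pos: [0.4006, 0.2281, 0.3162]
orientation: [0.001, 0.0, 1.0, 0.0]
ft_force: [0.2, 0.1, -0.1]
opening: 0.0595
grasp_force: 0.0
```

```bash
python3 - <<'E'
from h import *
s=arm.state();print(s["clock"],s["eef_pos"],s["opening"],s["ft_force"])
go(.399,.2275,.182,90)
E
```

```text
22.75 [0.40060414 0.22810362 0.3162181 ] 0.05948443984723806 [ 0.22985766  0.11920744 -0.12712192]
shift [ 1.8 -0.7 80.2] turn [ 0.001  0.002 -0.   ] q [ 0.3  -0.21  2.07  0.    1.28 -1.27]
```

Request:
{"fn": "play_rows", "kwargs": {
  "steps": [
    {"x": 1,"y": -1,"z": 25,"ax": 0,"ay": 0,"az": 0,"grip": 0.3},
    {"x": 1,"y": -1,"z": 50,"ax": 0,"ay": 0,"az": 0,"grip": 0.3},
    {"x": 1,"y": -1,"z": 70,"ax": 0,"ay": 0,"az": 0,"grip": 0.3},
    {"x": 1,"y": -1,"z": 78,"ax": 0,"ay": 0,"az": 0,"grip": 0.3},
    {"x": 1,"y": -1,"z": 78,"ax": 0,"ay": 0,"az": 0,"grip": 0.3}
  ]
}}

```text
clock: 23.38
eef_pos: [0.4, 0.2272, 0.2373]
orientation: [-0.0, 0.0, 1.0, -0.0]
ft_force: [0.7, 0.3, -1.1]
opening: 0.0597
grasp_force: 0.0
```

Request:
{"fn": "play_rows", "kwargs": {
  "steps": [
    {"x": 0,"y": 0,"z": 0,"ax": 0,"ay": 0,"az": 0,"grip": 0.5},
    {"x": 0,"y": 0,"z": 0,"ax": 0,"ay": 0,"az": 0,"grip": 0.6},
    {"x": 0,"y": 0,"z": 0,"ax": 0,"ay": 0,"az": 0,"grip": 1},
    {"x": 0,"y": 0,"z": 0,"ax": 0,"ay": 0,"az": 0,"grip": 1},
    {"x": 0,"y": 0,"z": 0,"ax": 0,"ay": 0,"az": 0,"grip": 1}
  ]
}}

```text
clock: 24.0
eef_pos: [0.3994, 0.2281, 0.2388]
orientation: [0.001, 0.0, 1.0, 0.002]
ft_force: [-2.0, 4.9, 3.5]
opening: 0.0244
grasp_force: 58.8
```

```bash
cat > circ.py <<'E'
import sys
from h import *
# rows: arc rows from a0 deg, step deg, relative to pose commanded at a0 (tool y=+y, tool x=-x)
a0,step,r=map(float,sys.argv[1:4])
s=arm.state();print(s["clock"],s["eef_pos"],s["opening"],s["ft_force"])
a=np.radians(a0-step*np.arange(1,6)); d=r*np.c_[np.cos(a)-np.cos(np.radians(a0)),np.sin(a)-np.sin(np.radians(a0))]
print("tool x",(-d[:,0]).round(1),"tool y",d[:,1].round(1))
E
python3 circ.py 119 24 55
python3 - <<'E'
from h import *
s=arm.state();v=s["eef_pos"][:2]-[.426,.179];print(np.hypot(*v),np.degrees(np.arctan2(v[1],v[0])))
E
```

```text
24.0 [0.39941968 0.22811979 0.2387878 ] 0.024405826998049298 [-1.96122255  4.88803931  3.46393134]
tool x [-21.9 -44.6 -64.2 -77.3 -81.7] tool y [  6.7   3.9  -7.9 -26.6 -49.1]
0.05585039828807101 118.41926450747465
```

Request:
{"fn": "play_rows", "kwargs": {
  "steps": [
    {"x": -10,"y": 4.5,"z": 0,"ax": 0,"ay": 0,"az": 0,"grip": 1},
    {"x": -22,"y": 7,"z": 0,"ax": 0,"ay": 0,"az": 0,"grip": 1},
    {"x": -33.5,"y": 6.5,"z": 0,"ax": 0,"ay": 0,"az": 0,"grip": 1},
    {"x": -44.5,"y": 4,"z": 0,"ax": 0,"ay": 0,"az": 0,"grip": 1},
    {"x": -55,"y": -1,"z": 0,"ax": 0,"ay": 0,"az": 0,"grip": 1}
  ]
}}

```text
clock: 24.62
eef_pos: [0.4556, 0.2284, 0.2389]
orientation: [0.003, 0.001, 1.0, 0.004]
ft_force: [1.8, 8.8, 0.9]
opening: 0.0237
grasp_force: 58.9
```

```bash
python3 circ.py 59 24 55
python3 - <<'E'
from h import *
s=arm.state();v=s["eef_pos"][:2]-[.426,.179];print(np.hypot(*v),np.degrees(np.arctan2(v[1],v[0])))
shot("side","c1")
print([(round(d["score"],2),w("side",d["centre"]).round(3).tolist()) for d in arm.landmark_of("side","crank_grip")[:2]])
E
```

```text
24.625 [0.45560825 0.22842153 0.23894007] 0.023740311443131615 [1.77083999 8.8325171  0.91827877]
tool x [-16.7 -25.7 -25.3 -15.6   1.7] tool y [-15.6 -36.6 -59.5 -80.2 -95.2]
0.05761194517945335 59.07433409659504
[(0.61, [0.453, 0.228, 0.179])]
```

```bash
for a in 299 179; do python3 circ.py $a 24 55|tail -1; done
```

```text
tool x [21.9 44.6 64.2 77.3 81.7] tool y [-6.7 -3.9  7.9 26.6 49.1]
tool x [ -5.1 -18.9 -38.9 -61.7 -83.3] tool y [22.3 40.5 51.6 53.6 46.2]
```

Request:
{"fn": "play_rows", "kwargs": {
  "steps": [
    {"x": -16.5,"y": -15.5,"z": 0,"ax": 0,"ay": 0,"az": 0,"grip": 1},
    {"x": -25.5,"y": -36.5,"z": 0,"ax": 0,"ay": 0,"az": 0,"grip": 1},
    {"x": -25,"y": -59.5,"z": 0,"ax": 0,"ay": 0,"az": 0,"grip": 1},
    {"x": -15.5,"y": -80,"z": 0,"ax": 0,"ay": 0,"az": 0,"grip": 1},
    {"x": 1.5,"y": -95,"z": 0,"ax": 0,"ay": 0,"az": 0,"grip": 1}
  ]
}}

```text
clock: 25.35
eef_pos: [0.453, 0.1317, 0.2386]
orientation: [0.001, 0.001, 1.0, 0.003]
ft_force: [-4.8, 13.0, 5.6]
opening: 0.0244
grasp_force: 60.5
```

Request:
{"fn": "play_rows", "kwargs": {
  "steps": [
    {"x": 22,"y": -6.5,"z": 0,"ax": 0,"ay": 0,"az": 0,"grip": 1},
    {"x": 44.5,"y": -4,"z": 0,"ax": 0,"ay": 0,"az": 0,"grip": 1},
    {"x": 64,"y": 8,"z": 0,"ax": 0,"ay": 0,"az": 0,"grip": 1},
    {"x": 77.5,"y": 26.5,"z": 0,"ax": 0,"ay": 0,"az": 0,"grip": 1},
    {"x": 81.5,"y": 49,"z": 0,"ax": 0,"ay": 0,"az": 0,"grip": 1}
  ]
}}

```text
clock: 25.98
eef_pos: [0.3726, 0.1799, 0.2389]
orientation: [0.004, -0.0, 1.0, -0.001]
ft_force: [9.3, -3.1, -2.8]
opening: 0.024
grasp_force: 60.1
```

Request:
{"fn": "play_rows", "kwargs": {
  "steps": [
    {"x": -5,"y": 22.5,"z": 0,"ax": 0,"ay": 0,"az": 0,"grip": 1},
    {"x": -19,"y": 40.5,"z": 0,"ax": 0,"ay": 0,"az": 0,"grip": 1},
    {"x": -39,"y": 51.5,"z": 0,"ax": 0,"ay": 0,"az": 0,"grip": 1},
    {"x": -61.5,"y": 53.5,"z": 0,"ax": 0,"ay": 0,"az": 0,"grip": 1},
    {"x": -83,"y": 46,"z": 0,"ax": 0,"ay": 0,"az": 0,"grip": 1}
  ]
}}

```text
clock: 26.6
eef_pos: [0.4554, 0.2288, 0.2389]
orientation: [0.002, 0.0, 1.0, 0.004]
ft_force: [-0.2, 4.9, 2.7]
opening: 0.0244
grasp_force: 60.8
```

```bash
python3 - <<'E'
from h import *
s=arm.state();v=s["eef_pos"][:2]-[.426,.179];print(s["ft_force"],s["eef_pos"],np.hypot(*v),np.degrees(np.arctan2(v[1],v[0])))
for c in ["side","top"]:
  shot(c,"c2"+c)
  for n in ["crank_grip","boat_mid","crucible_mid","funnel_mid"]:
    print(c,n,[(round(d["score"],2),w(c,d["centre"]).round(3).tolist()) for d in arm.landmark_of(c,n)[:2]])
E
```

```text
[-0.22972416  4.89467638  2.67011922] [0.45536084 0.22880961 0.2388738 ] 0.05781916574904978 59.48229025917249
side crank_grip [(0.62, [0.454, 0.229, 0.18])]
side boat_mid [(0.84, [0.597, 0.286, 0.039]), (0.57, [0.508, 0.227, 0.001])]
side crucible_mid [(0.63, [0.568, 0.211, 0.064])]
side funnel_mid [(0.75, [0.525, 0.286, 0.066]), (0.6, [0.569, 0.212, 0.029])]
top crank_grip [(0.42, [0.459, -0.114, 0.002]), (0.17, [0.568, 0.212, 0.029])]
top boat_mid [(0.61, [0.517, -0.237, 0.002]), (0.57, [0.296, -0.323, 0.018])]
top crucible_mid [(0.61, [0.569, 0.213, 0.065])]
top funnel_mid [(0.7, [0.527, 0.29, 0.069])]
```

View pics/c2side.png

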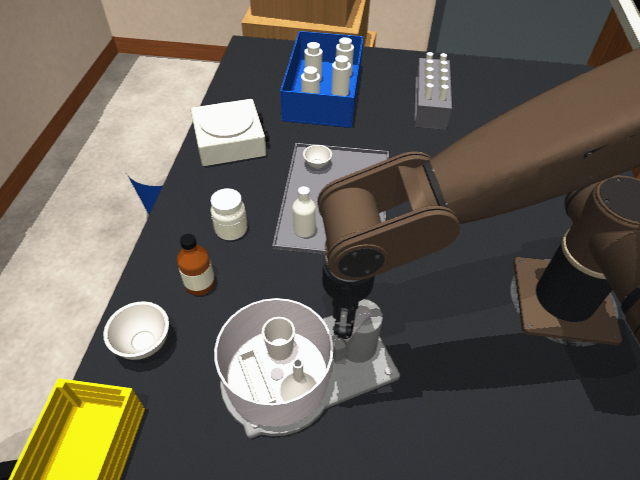

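The pieces have turned with the drum: crucible at px (279,338), funnel (298,380), boat (257,375). The crank has turned about 420°, so 300° remain.

Request:
{"fn": "play_rows", "kwargs": {
  "steps": [
    {"x": -16.5,"y": -15.5,"z": 0,"ax": 0,"ay": 0,"az": 0,"grip": 1},
    {"x": -25.5,"y": -36.5,"z": 0,"ax": 0,"ay": 0,"az": 0,"grip": 1},
    {"x": -25,"y": -59.5,"z": 0,"ax": 0,"ay": 0,"az": 0,"grip": 1},
    {"x": -15.5,"y": -80,"z": 0,"ax": 0,"ay": 0,"az": 0,"grip": 1},
    {"x": 1.5,"y": -95,"z": 0,"ax": 0,"ay": 0,"az": 0,"grip": 1}
  ]
}}

```text
clock: 27.72
eef_pos: [0.453, 0.1317, 0.2386]
orientation: [0.001, 0.001, 1.0, 0.003]
ft_force: [-3.6, 13.1, 6.3]
opening: 0.0239
grasp_force: 61.5
```

Request:
{"fn": "play_rows", "kwargs": {
  "steps": [
    {"x": 22,"y": -6.5,"z": 0,"ax": 0,"ay": 0,"az": 0,"grip": 1},
    {"x": 44.5,"y": -4,"z": 0,"ax": 0,"ay": 0,"az": 0,"grip": 1},
    {"x": 64,"y": 8,"z": 0,"ax": 0,"ay": 0,"az": 0,"grip": 1},
    {"x": 77.5,"y": 26.5,"z": 0,"ax": 0,"ay": 0,"az": 0,"grip": 1},
    {"x": 81.5,"y": 49,"z": 0,"ax": 0,"ay": 0,"az": 0,"grip": 1}
  ]
}}

```text
clock: 28.35
eef_pos: [0.3726, 0.1799, 0.2389]
orientation: [0.004, -0.0, 1.0, -0.001]
ft_force: [9.3, -2.7, -2.6]
opening: 0.0243
grasp_force: 60.7
```

```bash
python3 circ.py 179 16 55
```

```text
28.35 [0.37258835 0.17990643 0.23887078] 0.024285376315012396 [ 9.32722422 -2.74577938 -2.5846701 ]
tool x [ -2.4  -8.9 -18.9 -31.7 -46.4] tool y [15.1 29.  40.5 48.9 53.4]
```

Request:
{"fn": "play_rows", "kwargs": {
  "steps": [
    {"x": -2.5,"y": 15,"z": 0,"ax": 0,"ay": 0,"az": 0,"grip": 1},
    {"x": -9,"y": 29,"z": 0,"ax": 0,"ay": 0,"az": 0,"grip": 1},
    {"x": -19,"y": 40.5,"z": 0,"ax": 0,"ay": 0,"az": 0,"grip": 1},
    {"x": -28,"y": 47,"z": 0,"ax": 0,"ay": 0,"az": 0,"grip": 1},
    {"x": -32,"y": 49,"z": 0,"ax": 0,"ay": 0,"az": 0,"grip": 1}
  ]
}}

```text
clock: 28.98
eef_pos: [0.4036, 0.2304, 0.2387]
orientation: [-0.001, 0.0, 1.0, 0.001]
ft_force: [-4.3, 2.6, 8.2]
opening: 0.0241
grasp_force: 61.9
```

Request:
{"fn": "play_rows", "kwargs": {
  "steps": [
    {"x": 0,"y": 0,"z": 0,"ax": 0,"ay": 0,"az": 0,"grip": 1},
    {"x": 0,"y": 0,"z": 0,"ax": 0,"ay": 0,"az": 0,"grip": 1},
    {"x": 0,"y": 0,"z": 0,"ax": 0,"ay": 0,"az": 0,"grip": 0.3},
    {"x": 0,"y": 0,"z": 0,"ax": 0,"ay": 0,"az": 0,"grip": 0.3},
    {"x": 0,"y": 0,"z": 0,"ax": 0,"ay": 0,"az": 0,"grip": 0.3}
  ]
}}

```text
clock: 29.6
eef_pos: [0.4029, 0.2287, 0.2367]
orientation: [-0.001, 0.0, 1.0, -0.0]
ft_force: [-0.5, -0.3, 0.3]
opening: 0.0598
grasp_force: 0.0
```

Request:
{"fn": "play_rows", "kwargs": {
  "steps": [
    {"x": 0,"y": 0,"z": -20,"ax": 0,"ay": 0,"az": 0,"grip": 0.3},
    {"x": 0,"y": 0,"z": -60,"ax": 0,"ay": 0,"az": 0,"grip": 0.3},
    {"x": 0,"y": 0,"z": -90,"ax": 0,"ay": 0,"az": 0,"grip": 0.3},
    {"x": 0,"y": 0,"z": -90,"ax": 0,"ay": 0,"az": 0,"grip": 0.3},
    {"x": 0,"y": 0,"z": -90,"ax": 0,"ay": 0,"az": 0,"grip": 0.3}
  ]
}}

```text
clock: 30.22
eef_pos: [0.4027, 0.2287, 0.326]
orientation: [-0.001, 0.0, 1.0, -0.0]
ft_force: [-0.1, -0.0, -0.7]
opening: 0.0596
grasp_force: 0.0
```

```bash
python3 - <<'E'
from h import *
s=arm.state();print(s["clock"],s["eef_pos"],s["ft_force"])
for c in ["side","top"]:
  shot(c,"f"+c)
  for n in ["crank_grip","boat_mid","crucible_mid","funnel_mid","bottle","beaker","dish","jar","amber"]:
    print(c,n,[(round(d["score"],2),w(c,d["centre"]).round(3).tolist()) for d in arm.landmark_of(c,n)[:2]])
E
```

```text
30.225 [0.40272465 0.22874367 0.3259566 ] [-0.12288724 -0.01220526 -0.6577254 ]
side crank_grip [(0.53, [0.401, 0.23, 0.177])]
side boat_mid [(0.66, [0.568, 0.301, 0.039]), (0.57, [0.77, 0.067, 0.002])]
side crucible_mid [(0.6, [0.611, 0.233, 0.066]), (0.27, [0.455, -0.114, 0.008])]
side funnel_mid [(0.95, [0.527, 0.24, 0.067])]
side bottle [(0.79, [0.576, -0.113, 0.006])]
side beaker [(0.85, [0.453, -0.113, 0.003])]
side dish [(0.88, [0.57, -0.34, 0.008]), (0.59, [0.402, 0.23, 0.178])]
side jar [(0.85, [0.743, -0.098, 0.005])]
side amber [(0.84, [0.773, 0.068, 0.0]), (0.75, [0.742, -0.096, 0.003])]
top crank_grip []
top boat_mid [(0.89, [0.574, 0.298, 0.048]), (0.86, [0.296, -0.323, 0.013])]
top crucible_mid [(0.84, [0.613, 0.241, 0.066]), (0.23, [0.57, 0.302, 0.031])]
top funnel_mid [(0.62, [0.526, 0.242, 0.073])]
top bottle [(0.85, [0.58, -0.107, 0.005]), (0.18, [0.778, 0.066, 0.002])]
top beaker [(0.83, [0.459, -0.11, 0.0])]
top dish [(0.96, [0.574, -0.345, 0.005])]
top jar [(0.91, [0.747, -0.095, 0.003]), (0.46, [0.572, 0.302, 0.032])]
top amber [(0.57, [0.772, 0.069, -0.002])]
```

View pics/fside.png

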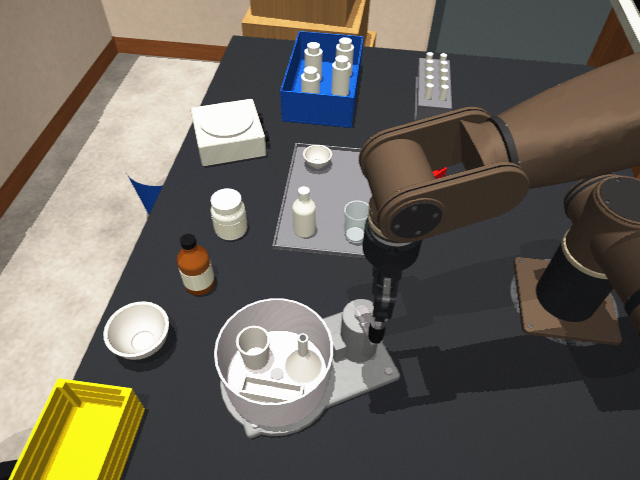

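The crank has made two full turns: the knob at px (377,332) is about 3° past its start. All three pieces stand in the drum, the gripper is clear and the bystanders haven't moved. I'll hand the job in.

```bash
python3 -c "
from plant import arm
print(arm.job_done())"
```

```text
the job is handed in; nothing more can be done
None
```

The boat, crucible and funnel are in the drum, the crank was turned two full turns clockwise and released, nothing else moved in the final camera check, and the job is handed in (no verdict was shown).

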